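Brace a square jar in its bench holder and unscrew the tight cap

TASK

Pick up the square amber jar with the black cap and plug it, upright and with its cap still tight, squarely and fully home into the square well of the wooden holder screwed to the bench, which stops it from turning. Then unscrew the tight cap anticlockwise only until its threads let go, lift it straight off and finish while still holding it level in the gripper, a couple of centimetres clear above the middle of the open jar, with the jar left fully home in the holder. Leave the tape measure, the two wood offcuts and everything else on the bench where they lie.

Things in the scene. Friction and masses are not known exactly. Their poses are not given: they have to be found in the camera images.
- jar: loose amber jar: square body 60 x 60 x 75 mm tall with pale label, above it a round neck 45 mm wide. Origin: centre of its underside; z up, x and y along the square's sides (a quarter turn fits as well). 0.28 to 0.56 kg. Standing free it turns with the cap, so the cap cannot be undone there. Can be grasped by the body (60 mm across the flats) or by the tight cap
- jar_rim (a point): centre of the jar's rim, the top of its neck, 106 mm above its underside. The cap clears the rim when the cap's lower edge is above this point
- cap: round black ribbed screw cap, 60 mm outer diameter, 24 mm tall, 0.06 kg, stiff (grip firmly, 40 to 100 N). Origin: centre of its lower edge; z up; x along the white line on its top. Tight at the start: its origin is 88 mm above the jar's underside (its top at 112 mm, 13 mm of free neck below it) and its x axis points along the jar's x axis
- cap_top (a point): centre of the cap's top, 24 mm above its lower edge. Takes up to 0.5 N m to turn anticlockwise (seen from above) relative to the jar, held by 3 lugs; a springy liner pushes it up with 12 N. It rises 1.4 mm as it turns, lets go after 0.92 rad, springs up to 3 mm, meets a solid stop at 1.64 rad: turn 1.1 to 1.4 rad in one grasp, then lift straight up. Cannot be turned clockwise
- holder: wooden block 120 x 120 x 45 mm tall, fixed to the bench with four screws, with an open square well in the middle of its top. Origin: centre of its underside on the bench; x and y along its sides
- well (a point): centre of the floor of the holder's square well, 15 mm above the bench; axes as the holder's. The well is 63 x 63 mm (1.5 mm of play each side of the jar), 30 mm deep, with a 3 mm chamfer round its mouth. Fully home, the jar's origin lies here with its sides parallel to the well's; it can then turn only about 3 degrees
- tape_measure: bystander: yellow and black tape measure, 66 x 84 x 44 mm; leave alone
- long_offcut: bystander: loose wood offcut, 40 x 120 x 22 mm, lying flat; leave alone
- short_offcut: bystander: loose wood offcut, 50 x 80 x 18 mm, lying flat; leave alone
There are look-alikes about, which are no part of the job. There is more than one size of the cap; the job needs the middle-sized.

How it is judged (in metres and radians):
On the way, in this order (a step that is already met when the one before it is completed fails the run):
1. the jar stands fully home in the holder's well, with the cap still tight on it (z of jar in the frame of well below 0.005 m and horizontal distance between jar and well below 0.005 m and angle between jar's own z axis and vertical below 0.06 rad and angle between the x axis of cap and the x axis of jar, either way round below 0.25 rad and z of cap in the frame of jar between 0.084 and 0.092 m), for 0.1 s.
2. the cap has been unscrewed, about 50 degrees or more relative to the jar, while the jar stands home in the holder (z of jar in the frame of well below 0.005 m and horizontal distance between jar and well below 0.005 m and angle between jar's own z axis and vertical below 0.06 rad and angle between the x axis of cap and the x axis of jar, either way round above 0.82 rad), for 0.1 s.
At the end, for the whole second after the job is handed in: Jar fully home in the well (within 5 mm, upright within 3 degrees), at rest, touched by neither robot nor cap. Fingers hold the cap still and level (within 8 degrees), lower edge 3 to 60 mm above the jar's rim, centre within 20 mm of the jar's axis (z of jar in the frame of well below 0.005 m and horizontal distance between jar and well below 0.005 m and angle between jar's own z axis and vertical below 0.06 rad and z of cap in the frame of jar between 0.109 and 0.166 m and horizontal distance between cap and jar below 0.02 m and angle between cap's own z axis and vertical below 0.15 rad and contact force between the fingers and cap above 2 N and contact force between cap and jar below 0.05 N and contact force between each of the arm, the fingers and jar below 0.3 N and linear speed of cap below 0.03 m/s and linear speed of jar below 0.02 m/s); the arm keeps its last pose, push and grip.
It fails at once if the jar is tipped over (more than 30 degrees) (angle between jar's own z axis and vertical above 0.52 rad).
It fails at once if the tape measure or a wood offcut is pushed about (moved more than 15 mm) (distance of any of tape_measure, long_offcut, short_offcut from where it was at the start of the episode above 0.015 m).
It also fails if it takes over 48 s, if anything falls off the work surface, if the arm or the gripper's body presses on something with over 40 N, if the wrist force passes 120 N, or if a joint passes its speed limit or range.

ROBOT

A 6-joint arm with a two-finger parallel gripper is mounted at the origin on a cart in front of the work surface, level with it; the furniture and walls round the work are solid. World frame = base frame: x ahead of the robot, y to its left, z up, the work surface at z = 0. Lengths are in m, angles in degrees, forces in N, time in s.
With the tool pointing down it reaches from about 0.4 to 0.925 m from the base axis. Payload 12.5 kg.
Tool frame: the origin (TCP) lies at the very end of the fingers, on their centre line; the grasp point (between the pads) lies bot.grasp_offset behind it (bot.grasp_offset is the distance from the TCP to the grasp point, in m); z points along the fingers, y is the direction in which the jaws open and shut (so a half turn about z gives the same grasp; the last joint's range is limited). The gripper opens to 95 mm and grips with 3 to 60 N. Pads are 20 mm wide; open, the fingers measure 119 mm over their backs; the gripper's body (75 mm by 180 mm) begins 59 mm behind the grasp point.
Start: joints at [63.965, 28.126, 89.318, -0, 62.55, -6.05], TCP at [0.214, 0.587, 0.215] pointing down, gripper open.
Joint ranges: [-177.58, 177.58], [-47.91, 125.51], [2.72, 160], [-65.01, 245.01], [3.68, 167.84], [-153.87, 153.87]. Speed limits (degrees/s): [127.2, 127.2, 159.86, 180, 180, 180].

INTERFACE

Orientations are given as [roll, pitch, yaw] about the fixed x, y, z axes, in that order (R = Rz(yaw) Ry(pitch) Rx(roll)).
In Python, from station import monitor, eyes, bot gives the robot as it stands.
- The arm moves only by the shell command python3 -m jog 'ROWS' [FORCE]. ROWS is JSON, a list of rows, each a list of 3 entries, a list of its own where there are three numbers: the opening, from 0 (shut) to 1 (fully open), then the shift along the tool's x, y, z each as a share of 300 mm, from -1 to 1, then the turn about the tool's z as a share of pi/2 rad, from -1 to 1. A call has exactly 8 rows; each row is the pose to reach, as a shift and turn from the pose commanded when the call began, along the tool's axes at that moment; what a row does not reach only later rows make up. A row lasts 1/12 s, in which the tool goes at most 41.7 mm and 7.16 degrees, less where a joint would pass 70% of its speed; a pose out of reach is approached as far as the arm can. A call with a number of a shift or a turn outside -1 to 1 is refused whole. A call with a gripper value outside its range is refused whole. The fingers move at their own pace and stop on an object; FORCE is the grip in N (left out, the last holds). Time passes only in rows, so rows that repeat a pose let the fingers close, or fill a call up. It gives the time, the measured TCP pose, the force and the opening at its end, in the units of the state.
- monitor.get_state(): the state, without advancing time (a new reading comes with each control period).
- eyes.read_camera(name): name is "scene" or "top" or "wrist"; returns a dict with "color" (384x512x3 uint8, blue, green, red), "intrinsics" (3x3 intrinsics, pixels), "view" (4x4, takes a point from world to camera coordinates). Camera axes: x right, y up, looking along -z (the intrinsics and any distortion apply to the point x, -y, -z); pixel columns grow to the right and rows downward; lengths in m; the calibration is good to about 2 mm. The wrist camera is an equidistant fisheye: a pixel r from the principal point sees the ray r / f radians off the axis. A picture is of the moment at which its call begins. There is no depth.
- bot.sign_off(): hands the job in, once; it reports no verdict.
The state is a dict: "clock": time; "joint_positions": joint angles; "qvel": joint speeds; "joint_efforts": joint torques, N m; "position": TCP position; "tcp_rot": TCP orientation; "ft_force": force on the tool from outside, world axes, zero at the start; "torque": the same for the moment, N m; "grip_width": opening from 0.0 (shut) to 1.0 (fully open).
Only numpy, scipy, OpenCV 4.12 (cv2) and the standard library are available. Lean on these libraries where they do the work, as an engineer would, in place of code of your own. Each camera call takes 0.05 s, during which the arm holds its last target.

## Working session

There is one attempt and no reset: what is moved stays moved. The work goes in short steps, Python scripts to look and compute and a shell command to move; the robot and the scene stay as the last step left them, time stands still between calls to the robot, and variables do not carry over. Pictures are saved under pics/ and viewed, and the job is handed in when it is done.

```bash
mkdir -p pics; ls; python3 - <<'E'
from station import monitor, eyes, bot
import cv2
print(monitor.get_state(), bot.grasp_offset)
for n in ["scene","top","wrist"]:
    d=eyes.read_camera(n); cv2.imwrite(f"pics/{n}0.png",d["color"]); print(n,d["intrinsics"],d["view"],[k for k in d])
    import pickle; pickle.dump(d,open(f"{n}0.pkl","wb"))
E
```

```text
pics
{'clock': 0.0, 'joint_positions': array([ 6.39655540e+01,  2.81638159e+01,  8.93520930e+01,  5.58882292e-04,
        6.25505035e+01, -6.05021346e+00]), 'qvel': array([-0.02240779,  0.01668777,  0.01537636,  0.01931021,  0.07951562,
        0.04125722]), 'joint_efforts': array([ 6.46563149e-04, -6.12640643e+01, -2.58189511e+01,  6.92641921e-02,
        4.82259155e-02, -8.99096494e-05]), 'position': array([0.21345748, 0.58713527, 0.21405353]), 'tcp_rot': array([-1.79934010e+02, -7.49276369e-03,  1.60015505e+02]), 'ft_force': array([ 0.39718106, -0.52393071, -0.46822503]), 'torque': array([ 0.0028863 , -0.02057188,  0.02535008]), 'grip_width': 0.9991531007605226} 0.0188
scene [[356.24471246   0.         260.88776872]
 [  0.         356.24471246 194.62372871]
 [  0.           0.           1.        ]] [[ 0.88522254 -0.46515468 -0.00348884 -0.53641154]
 [ 0.2474104   0.46446183  0.85033129 -0.16057174]
 [-0.39391514 -0.7535956   0.52623619 -0.73059434]
 [ 0.          0.          0.          1.        ]] ['color', 'intrinsics', 'view']
top [[381.2303814    0.         254.63396033]
 [  0.         381.2303814  190.92389808]
 [  0.           0.           1.        ]] [[ 0.00225002 -0.99998128  0.00569036 -0.09592097]
 [ 0.98030282  0.00332945  0.19747226 -0.55099235]
 [-0.19748751  0.00513396  0.98029196 -0.97286962]
 [ 0.          0.          0.          1.        ]] ['color', 'intrinsics', 'view']
wrist [[297.31863964   0.         255.25662389]
 [  0.         297.31863964 190.49039052]
 [  0.           0.           1.        ]] [[ 3.42233875e-01  9.39614406e-01 -8.61803667e-04 -6.24755171e-01]
 [-8.99936296e-01  3.27518001e-01 -2.87830891e-01  3.28437795e-02]
 [-2.70167796e-01  9.92810497e-02  9.57680863e-01 -3.92065174e-01]
 [ 0.00000000e+00  0.00000000e+00  0.00000000e+00  1.00000000e+00]] ['color', 'intrinsics', 'view']
```

View pics/scene0.png

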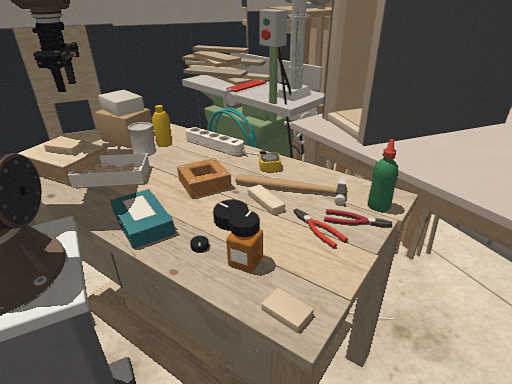

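View pics/top0.png

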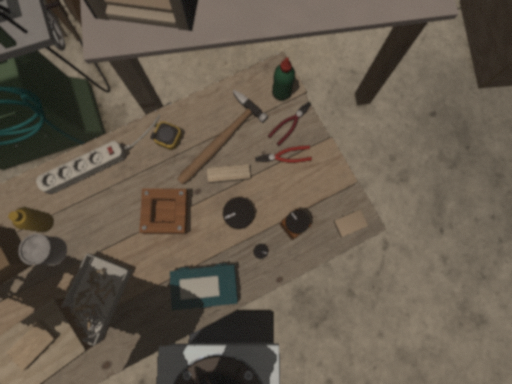

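View pics/wrist0.png

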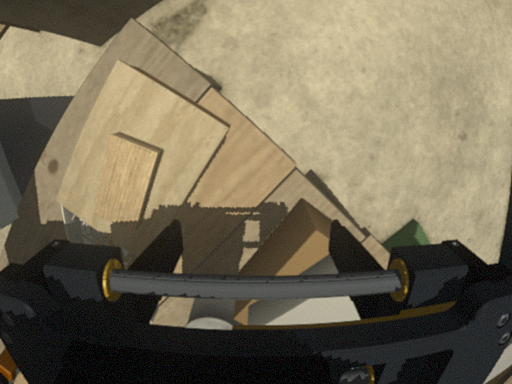

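```bash
cat > h.py <<'E'
import numpy as np, cv2, pickle
from scipy.spatial.transform import Rotation as Rot
def ray(d,px,fish=False):
    K=d["intrinsics"];V=d["view"];R=V[:3,:3];C=-R.T@V[:3,3]
    px=np.atleast_2d(np.asarray(px,float))
    x=(px[:,0]-K[0,2])/K[0,0]; y=(px[:,1]-K[1,2])/K[1,1]
    if fish:
        r=np.hypot(x,y)+1e-12; s=np.sin(r)/r; v=np.c_[x*s,y*s,np.cos(r)]
    else: v=np.c_[x,y,np.ones_like(x)]
    v=v*[1,-1,-1]; w=v@R
    return C,w
def plane(d,px,z,fish=False):
    C,w=ray(d,px,fish); t=(z-C[2])/w[:,2]; return C+w*t[:,None]
def proj(d,P,fish=False):
    K=d["intrinsics"];V=d["view"];P=np.atleast_2d(P)
    p=(P@V[:3,:3].T+V[:3,3])*[1,-1,-1]
    if fish:
        rr=np.hypot(p[:,0],p[:,1])+1e-12; th=np.arctan2(rr,p[:,2]); xy=p[:,:2]/rr[:,None]*th[:,None]
    else: xy=p[:,:2]/p[:,2:]
    return xy*K[0,0]+K[:2,2]
def crop(im,x0,y0,x1,y1,s,fn): cv2.imwrite(fn,cv2.resize(im[y0:y1,x0:x1],None,fx=s,fy=s,interpolation=cv2.INTER_CUBIC))
def load(n): return pickle.load(open(n,"rb"))
E
python3 - <<'E'
from h import *
t=load("top0.pkl"); s=load("scene0.pkl")
for nm,d in(("top",t),("scene",s)): print(nm,ray(d,[0,0])[0])
print("cap",plane(t,[299,219],.112),"scene",plane(s,[245,221],.112))
print("holder corners top z.045",plane(t,[[142,190],[186,188],[187,233],[140,233]],.045).round(3))
for n,p,z in(("short",[351,223],.018),("long",[229,173],.022),("bigcap",[238,212],.03),("smallcap",[261,251],.02),("tape",[166,135],.044)): print(n,plane(t,p,z).round(3))
crop(t["color"],120,165,320,290,4,"pics/t_crop.png"); crop(s["color"],170,150,330,280,5,"pics/s_crop.png")
E
```

```text
top [ 0.34822558 -0.08909001  1.0630478 ]
scene [ 0.22677853 -0.72550758  0.5191329 ]
cap [[ 0.46833328 -0.20556155  0.112     ]] scene [[ 0.45909704 -0.2140664   0.112     ]]
holder corners top z.045 [[0.555 0.212 0.045]
 [0.561 0.093 0.045]
 [0.438 0.085 0.045]
 [0.438 0.21  0.045]]
short [[ 0.47  -0.36   0.018]]
long [[ 0.609 -0.022  0.022]]
bigcap [[ 0.497 -0.049  0.03 ]]
smallcap [[ 0.393 -0.112  0.02 ]]
tape [[0.713 0.155 0.044]]
```

View pics/t_crop.png

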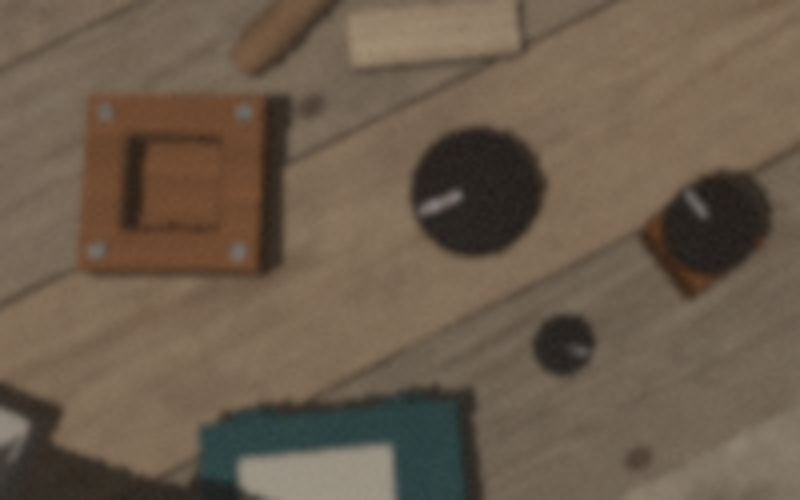

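View pics/s_crop.png

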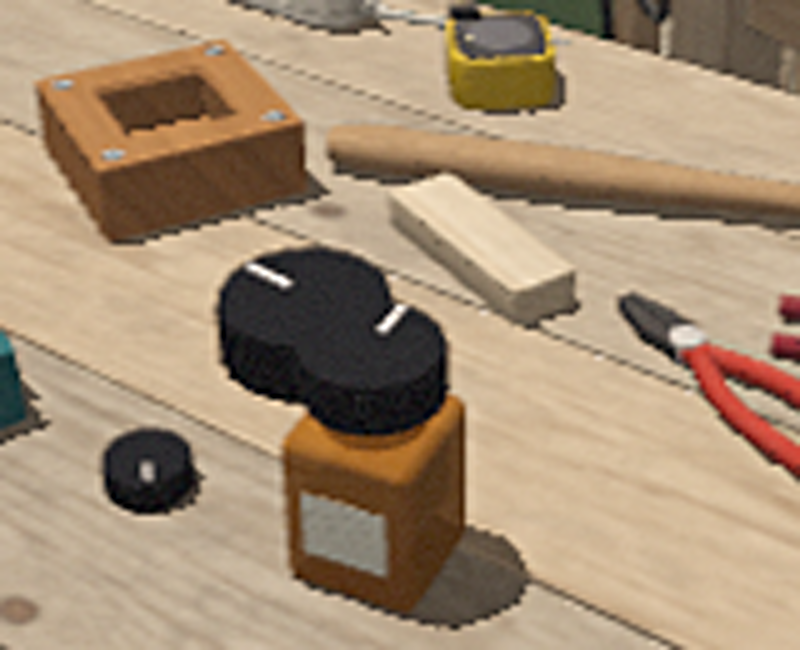

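```bash
cat >> h.py <<'E'
def go(pos,yaw):
    """rows for target tcp pos & yaw(deg)"""
    from station import monitor
    s=monitor.get_state(); p=s["position"]; R=Rot.from_euler("xyz",s["tcp_rot"],degrees=True)
    d=R.inv().apply(np.array(pos)-p)
    dy=(yaw-s["tcp_rot"][2]+180)%360-180
    print("clock",s["clock"].__round__(2),"tcp",p.round(4),"rpy",s["tcp_rot"].round(2),"w",round(s["grip_width"],3),"F",s["ft_force"].round(1),"j",s["joint_positions"].round(0))
    print("shift share",(d/.3).round(4),"mm",(d*1e3).round(1),"turn share about tool z",round(-dy/90,4), "rows lin",np.linalg.norm(d)/.0417,"rows turn",abs(dy)/7.16)
E
python3 - <<'E'
from h import *
w=load("wrist0.pkl"); C=ray(w,[0,0])[0]; V=w["view"]
R=Rot.from_euler("xyz",[-179.934,0,160.0155],degrees=True).as_matrix(); p=np.array([0.21345748, 0.58713527, 0.21405353])
print("cam in tool",R.T@(C-p)); print("cam axes in tool (cols x,y up,look)",(R.T@V[:3,:3].T).round(3))
go([0.44,-0.1,.3],100)
E
```

```text
cam in tool [ 0.0810246   0.00019745 -0.17033516]
cam axes in tool (cols x,y up,look) [[-0.     0.958  0.288]
 [ 1.     0.001 -0.   ]
 [-0.     0.288 -0.958]]
clock 0.15 tcp [0.2135 0.5872 0.2142] rpy [-1.7995e+02 -1.0000e-02  1.6002e+02] w 0.999 F [ 0.2 -0.2  0.3] j [64. 28. 89.  0. 63. -6.]
shift share [-1.4924 -1.895  -0.2846] mm [-447.7 -568.5  -85.4] turn share about tool z 0.6669 rows lin 17.47353967099445 rows turn 8.382252358412819
```

```bash
python3 - <<'E'
from h import *
go([0.5,0.1,.3],100)
E
python3 -m jog '[[1,[0,0,-0.13],0],[1,[0,0,-0.26],0],[1,[-0.1,-0.07,-0.28],0.08],[1,[-0.2,-0.15,-0.28],0.15],[1,[-0.28,-0.25,-0.28],0.22],[1,[-0.37,-0.35,-0.28],0.3],[1,[-0.45,-0.45,-0.28],0.37],[1,[-0.54,-0.55,-0.28],0.44]]'
python3 - <<'E'
from h import *
go([0.5,0.1,.24],100)
E
```

```text
clock 0.15 tcp [0.2135 0.5872 0.2142] rpy [-1.7995e+02 -1.0000e-02  1.6002e+02] w 0.999 F [ 0.2 -0.2  0.3] j [64. 28. 89.  0. 63. -6.]
shift share [-1.4525 -1.2001 -0.2851] mm [-435.7 -360.   -85.5] turn share about tool z 0.6669 rows lin 13.70940210486307 rows turn 8.382252358412819
clock: 0.82
position: [0.3093, 0.3752, 0.2985]
tcp_rot: [-180.0, -0.0, 120.1]
ft_force: [1.2, -0.2, -0.2]
grip_width: 0.999
clock 0.82 tcp [0.3093 0.3752 0.2985] rpy [-179.99   -0.    120.12] w 0.999 F [ 1.2 -0.2 -0.2] j [ 43.  12. 101.   0.  67.  13.]
shift share [-1.1124  0.0894  0.1949] mm [-333.7   26.8   58.5] turn share about tool z 0.2236 rows lin 8.150546235254339 rows turn 2.8101815946139945
```

```bash
python3 -m jog '[[1,[-0.13,0.01,0],0.06],[1,[-0.26,0.02,0],0.12],[1,[-0.4,0.03,0],0.18],[1,[-0.53,0.04,0.04],0.22],[1,[-0.67,0.05,0.1],0.22],[1,[-0.8,0.06,0.16],0.22],[1,[-0.94,0.07,0.2],0.22],[1,[-1,0.09,0.2],0.22]]'
python3 -m jog '[[1,[0,0,0],0],[1,[0,0,0],0],[1,[0,0,0],0],[1,[0,0,0],0],[1,[0,0,0],0],[1,[0,0,0],0],[1,[0,0,0],0],[1,[0,0,0],0]]'
python3 - <<'E'
from h import *
from station import eyes
d=eyes.read_camera("wrist"); cv2.imwrite("pics/w1.png",d["color"]); pickle.dump(d,open("w1.pkl","wb"))
go([0.5,0.1,.24],100)
E
```

```text
clock: 1.48
position: [0.4849, 0.1289, 0.2366]
tcp_rot: [-179.8, 0.0, 100.5]
ft_force: [-0.4, -0.1, -0.3]
grip_width: 0.998
clock: 2.15
position: [0.4844, 0.1323, 0.2388]
tcp_rot: [180.0, -0.0, 100.7]
ft_force: [0.1, -0.2, 0.6]
grip_width: 1.004
clock 2.2 tcp [0.4845 0.1322 0.2388] rpy [179.99  -0.   100.64] w 1.002 F [-0.   0.4 -0.3] j [  8.  17. 104.   0.  59.  -3.]
shift share [-0.115   0.0311 -0.0042] mm [-34.5   9.3  -1.2] turn share about tool z 0.0072 rows lin 0.8577508314631731 rows turn 0.09007921803091308
```

View pics/w1.png

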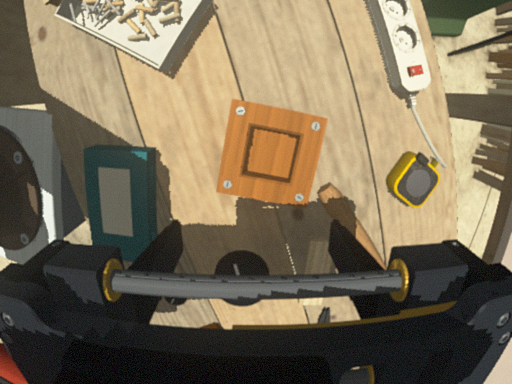

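```bash
python3 - <<'E'
from h import *
d=load("w1.pkl"); im=d["color"]
crop(im,205,85,340,215,5,"pics/w1c.png")
hsv=cv2.cvtColor(im,cv2.COLOR_BGR2HSV)
print(hsv[130,240],hsv[180,240],hsv[150,270],hsv[110,180],hsv[150,200])
E
```

```text
[ 15 168 191] [ 15 169 204] [ 15 169 192] [ 19  91 221] [ 18  89 224]
```

View pics/w1c.png

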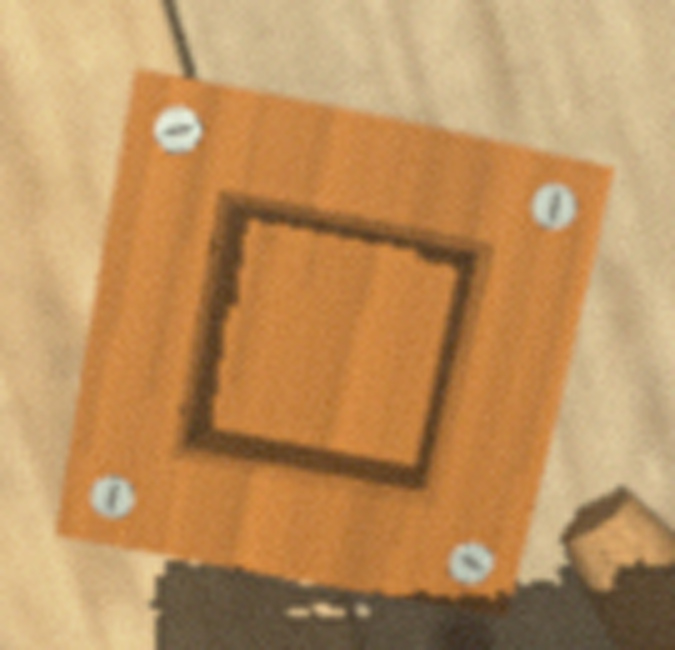

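```bash
python3 - <<'E'
from h import *
d=load("w1.pkl"); im=d["color"]
def P(c): return np.array([205,85])+(np.array(c,float)+.5)/5-.5
# corners by mask polygon
hsv=cv2.cvtColor(cv2.GaussianBlur(im,(3,3),0),cv2.COLOR_BGR2HSV)
m=((hsv[...,1]>135)&(hsv[...,0]<20)&(hsv[...,2]>110)).astype(np.uint8)
m[:, :205]=0; m[:,345:]=0; m[:90]=0; m[212:]=0
cn=max(cv2.findContours(m,0,2)[0],key=cv2.contourArea); hull=cv2.convexHull(cn)
q=cv2.approxPolyDP(hull,6,True)[:,0]; print("poly",q.tolist(),cv2.contourArea(hull))
for n,pts,z in(("outer",P([(135,70),(613,167),(512,598),(57,535)]),.045),("screws",P([(178,130),(554,206),(470,563),(112,497)]),.045),("wellmouth",P([(222,192),(490,246),(420,490),(183,447)]),.045),("wellfloorish",P([(243,217),(475,260),(415,487),(190,440)]),.03)):
    w=plane(d,pts,z,True)[:,:2]; e=np.roll(w,-1,0)-w
    print(n,w.round(4).tolist(),"ctr",w.mean(0).round(4),"len",np.linalg.norm(e,axis=1).round(4),"ang",(np.degrees(np.arctan2(e[:,1],e[:,0]))%90).round(1))
t=load("top0.pkl")
w=plane(t,np.array([120,165])+(np.array([(90,94),(268,96),(262,270),(80,268)])+.5)/4-.5,.045)[:,:2]; e=np.roll(w,-1,0)-w
print("top",w.mean(0),np.linalg.norm(e,axis=1),(np.degrees(np.arctan2(e[:,1],e[:,0]))%90))
w=plane(t,np.array([120,165])+(np.array([(106,111),(243,111),(238,250),(96,249)])+.5)/4-.5,.045)[:,:2]; e=np.roll(w,-1,0)-w
print("topscrews",w.mean(0),np.linalg.norm(e,axis=1),(np.degrees(np.arctan2(e[:,1],e[:,0]))%90))
E
```

```text
poly [[233, 99], [326, 119], [306, 204], [217, 191]] 8828.5
outer [[0.4406, 0.2135], [0.5602, 0.2133], [0.5602, 0.0989], [0.4406, 0.094]] ctr [0.5004 0.1549] len [0.1196 0.1144 0.1197 0.1195] ang [89.9 90.   2.3  0. ]
screws [[0.4535, 0.2008], [0.5476, 0.2005], [0.547, 0.1063], [0.4531, 0.1067]] ctr [0.5003 0.1536] len [0.0941 0.0942 0.0939 0.0941] ang [89.8 89.6 89.8 89.7]
wellmouth [[0.4667, 0.1877], [0.534, 0.1874], [0.5299, 0.123], [0.4686, 0.1229]] ctr [0.4998 0.1552] len [0.0672 0.0645 0.0612 0.0649] ang [89.7 86.4  0.1  1.7]
wellfloorish [[0.473, 0.1814], [0.5335, 0.182], [0.5308, 0.1199], [0.47, 0.1214]] ctr [0.5019 0.1511] len [0.0605 0.0622 0.0608 0.0601] ang [ 0.6 87.5 88.6 87.2]
top [0.50040942 0.15121721] [0.12112649 0.11832501 0.12106101 0.11830678] [89.53875627  0.21280876 89.52975371  0.24462465]
topscrews [0.5013443  0.15413176] [0.09297227 0.09457288 0.09466887 0.09386672] [ 0.19330519  0.31068002 89.75878068 89.27758779]
```

```bash
python3 - <<'E'
from h import *
go([0.468,-0.225,.24],100)
E
```

```text
clock 2.2 tcp [0.4845 0.1322 0.2388] rpy [179.99  -0.   100.64] w 1.002 F [-0.   0.4 -0.3] j [  8.  17. 104.   0.  59.  -3.]
shift share [-1.16   -0.2739 -0.0043] mm [-348.   -82.2   -1.3] turn share about tool z 0.0072 rows lin 8.574969966488052 rows turn 0.09007921803091308
```

```bash
python3 -m jog '[[1,[-0.13,-0.03,0],0],[1,[-0.27,-0.06,0],0],[1,[-0.4,-0.1,0],0],[1,[-0.53,-0.13,0],0],[1,[-0.66,-0.16,0],0],[1,[-0.8,-0.2,0],0],[1,[-0.92,-0.24,0],0],[1,[-1,-0.27,0],0]]'
python3 -m jog '[[1,[-0.1,0,0],0],[1,[-0.14,0,0],0],[1,[-0.14,0,0],0],[1,[-0.14,0,0],0],[1,[-0.14,0,0],0],[1,[-0.14,0,0],0],[1,[-0.14,0,0],0],[1,[-0.14,0,0],0]]'
python3 - <<'E'
from h import *
from station import eyes
d=eyes.read_camera("wrist"); cv2.imwrite("pics/w2.png",d["color"]); pickle.dump(d,open("w2.pkl","wb"))
print(proj(d,[0.465,-.208,.112],True))
go([0.468,-0.225,.24],100)
E
```

```text
clock: 2.87
position: [0.4597, -0.181, 0.2387]
tcp_rot: [180.0, 0.0, 100.5]
ft_force: [0.2, 0.4, -0.2]
grip_width: 0.998
clock: 3.53
position: [0.4681, -0.2183, 0.2388]
tcp_rot: [180.0, -0.0, 100.7]
ft_force: [-0.3, -0.1, -0.3]
grip_width: 1.002
[[253.63676077 173.18690005]]
clock 3.58 tcp [ 0.4681 -0.2185  0.2387] rpy [179.99   0.   100.67] w 1.001 F [-0.4  0.3  0.6] j [-32.  18. 103.   0.  60. -43.]
shift share [-0.0213 -0.0043 -0.0042] mm [-6.4 -1.3 -1.3] turn share about tool z 0.0074 rows lin 0.1588639970041986 rows turn 0.093316031637472
```

View pics/w2.png

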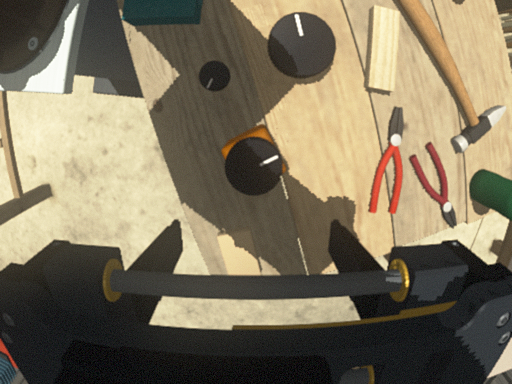

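```bash
python3 - <<'E'
from h import *
d=load("w2.pkl"); im=d["color"]
crop(im,195,110,315,210,6,"pics/w2c.png")
E
```

```text
(no output)
```

View pics/w2c.png

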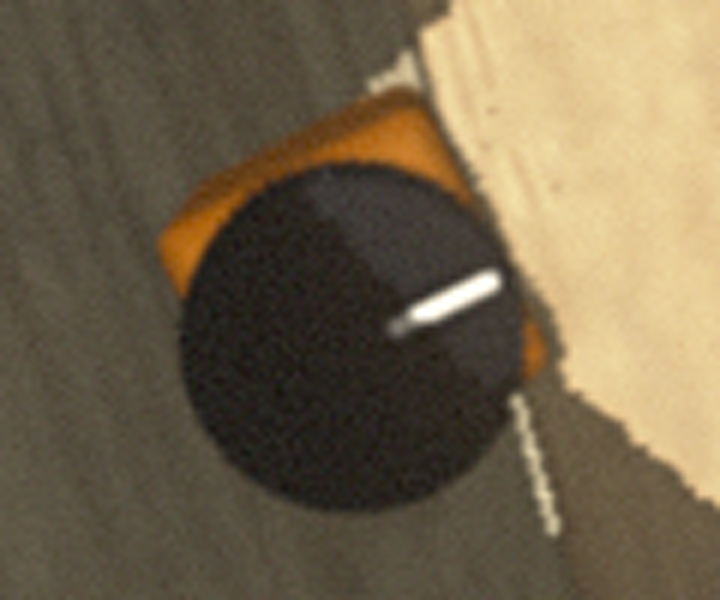

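```bash
python3 - <<'E'
from h import *
d=load("w2.pkl"); im=d["color"]; s=load("scene0.pkl")
P=lambda c: np.array([195,110])+(np.array(c,float)+.5)/6-.5
w=plane(d,P([(352,340),(180,340),(524,340),(352,512),(392,329),(498,278)]),.112,True)[:,:2]; print(w.round(4))
a=lambda v:np.degrees(np.arctan2(v[1],v[0]))
print("line ang",a(w[5]-w[4]),"from ctr",a(w[5]-w[0]),"dia",np.linalg.norm(w[1]-w[2]))
e=plane(d,P([(425,100),(556,365)]),.06,True)[:,:2]; print("edge ang",a(e[1]-e[0])%90)
e=plane(d,P([(165,228),(385,92)]),.07,True)[:,:2]; print("edge2",a(e[1]-e[0])%90)
# body circle fit via dark mask
g=cv2.GaussianBlur(im,(3,3),0).max(2); hsv=cv2.cvtColor(im,cv2.COLOR_BGR2HSV)
m=((g<68)).astype(np.uint8); print(im[165,245],im[185,215],im[150,265])
# scene view: cap top ellipse + jar bottom corners
E
python3 - <<'E'
from h import *
s=load("scene0.pkl")
P=lambda c: np.array([170,150])+(np.array(c,float)+.5)/5-.5
w=plane(s,P([(293,573),(408,612),(462,545)]),.0)[:,:2]; print("bottom corners",w.round(4)); e=np.diff(w,axis=0); print(np.linalg.norm(e,axis=1),np.degrees(np.arctan2(e[:,1],e[:,0]))%90, "ctr",(w[0]+w[2])/2)
w=plane(s,P([(303,345),(447,345),(385,352)]),.112)[:,:2]; print(w.round(4),w[:2].mean(0))
E
```

```text
[[ 0.4633 -0.2009]
 [ 0.4344 -0.2063]
 [ 0.4921 -0.1954]
 [ 0.4689 -0.2311]
 [ 0.4696 -0.1978]
 [ 0.4855 -0.1857]]
line ang 37.041935213257275 from ctr 34.26943441938795 dia 0.058697017225783375
edge ang 37.42027108340407
edge2 42.25241446712437
[26 28 35] [64 79 84] [48 55 57]
bottom corners [[ 0.4251 -0.1962]
 [ 0.4576 -0.2396]
 [ 0.4961 -0.2142]]
[0.05422797 0.04609799] [36.85485897 33.42317772] ctr [ 0.46060955 -0.20519016]
[[ 0.4369 -0.1932]
 [ 0.4868 -0.2197]
 [ 0.4633 -0.2125]] [ 0.46184379 -0.20648838]
```

```bash
python3 - <<'E'
from h import *
go([0.4633,-0.2018,.083],100.7)
E
```

```text
clock 3.58 tcp [ 0.4681 -0.2185  0.2387] rpy [179.99   0.   100.67] w 1.001 F [-0.4  0.3  0.6] j [-32.  18. 103.   0.  60. -43.]
shift share [ 0.0577 -0.0055  0.5192] mm [ 17.3  -1.6 155.7] turn share about tool z -0.0004 rows lin 3.7581318078728803 rows turn 0.004449331491022007
```

```bash
python3 -m jog '[[1,[0.058,-0.005,0.08],0],[1,[0.058,-0.005,0.18],0],[1,[0.058,-0.005,0.28],0],[1,[0.058,-0.005,0.38],0],[1,[0.058,-0.005,0.45],0],[1,[0.058,-0.005,0.5],0],[1,[0.058,-0.005,0.519],0],[1,[0.058,-0.005,0.519],0]]'
python3 - <<'E'
from h import *
from station import eyes
d=eyes.read_camera("wrist"); cv2.imwrite("pics/w3.png",d["color"]); pickle.dump(d,open("w3.pkl","wb"))
go([0.4633,-0.2018,.083],100.7)
E
```

```text
clock: 4.25
position: [0.463, -0.2019, 0.082]
tcp_rot: [-179.9, -0.1, 100.6]
ft_force: [0.3, 0.6, -1.3]
grip_width: 0.998
clock 4.3 tcp [ 0.4634 -0.2022  0.083 ] rpy [-1.7998e+02 -2.0000e-02  1.0063e+02] w 1.002 F [ 0.2 -0.6  0.6] j [-31.  29. 113.   0.  37. -42.]
shift share [ 0.0014 -0.0001 -0.0001] mm [ 0.4 -0.  -0. ] turn share about tool z -0.0008 rows lin 0.010307374866401877 rows turn 0.009510412448162623
```

View pics/w3.png

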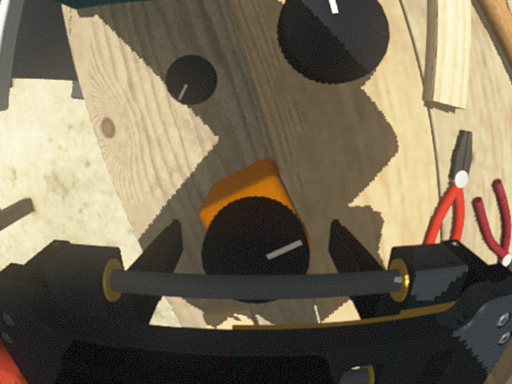

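```bash
python3 - <<'E'
from h import *
d=load("w3.pkl")
a=np.arange(0,360,10)*np.pi/180
for z in (.112,.088):
  c=proj(d,np.c_[.4634+.03*np.cos(a),-.2022+.03*np.sin(a),0*a+z],True); print(z,c.min(0),c.max(0))
w=plane(d,[[268,257],[300,242]],.112,True); v=w[1]-w[0]; print(np.degrees(np.arctan2(v[1],v[0])), w)
crop(d["color"],180,140,330,320,3,"pics/w3c.png")
E
```

```text
0.112 [199.66562779 209.00463061] [309.25522713 303.85313621]
0.088 [206.28204024 194.65749199] [303.05480133 281.46559743]
38.517398499511266 [[ 0.47013968 -0.19854584  0.112     ]
 [ 0.48504194 -0.18668466  0.112     ]]
```

View pics/w3c.png

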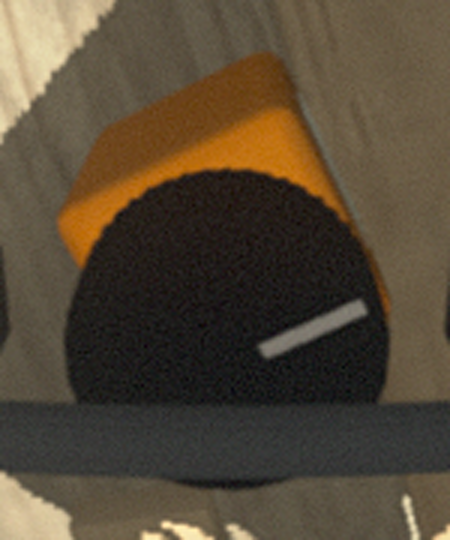

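```bash
python3 - <<'E'
from h import *
d=load("w3.pkl"); im=d["color"].astype(int)
roi=np.zeros(im.shape[:2],bool); roi[236:262,262:308]=1
m=roi&(im.min(2)>85)
ys,xs=np.nonzero(m); print(len(xs))
w=plane(d,np.c_[xs,ys],.112,True)[:,:2]
vx,vy,x0,y0=cv2.fitLine(w.astype(np.float32),cv2.DIST_L2,0,1e-4,1e-4).ravel(); print("line ang",np.degrees(np.arctan2(vy,vx)),x0,y0)
c=np.array([.4634,-.2022]); print("perp offset of centre",(c[0]-x0)*vy-(c[1]-y0)*vx, "from ctr",np.degrees(np.arctan2(y0-c[1],x0-c[0])))
P=lambda c: np.array([180,140])+(np.array(c,float)+.5)/3-.5
# shoulder edges on z~.072 : right edge and lower-front edge of side
for n,p,z in(("right",[(298,100),(385,285)],.072),("front top edge",[(85,205),(285,108)],.070)):
    e=plane(d,P(p),z,True); v=e[1]-e[0]; print(n,np.degrees(np.arctan2(v[1],v[0]))%90,np.linalg.norm(v))
E
```

```text
177
line ang 37.70766 0.47761145 -0.19230121
perp offset of centre -0.0008608476596970588 from ctr 34.85859505739909
right 36.65638621726719 0.04732515157415978
front top edge 37.340489494418314 0.048591166597082
```

```bash
python3 -m jog '[[0,[0,0,0],0],[0,[0,0,0],0],[0,[0,0,0],0],[0,[0,0,0],0],[0,[0,0,0],0],[0,[0,0,0],0],[0,[0,0,0],0],[0,[0,0,0],0]]' 60
python3 -m jog '[[0,[0,0,-0.01],0],[0,[0,0,-0.04],0],[0,[0,0,-0.1],0],[0,[0,0,-0.18],0],[0,[0,0,-0.25],0],[0,[0,0,-0.25],0],[0,[0,0,-0.25],0],[0,[0,0,-0.25],0]]'
python3 - <<'E'
from h import *
from station import eyes
d=eyes.read_camera("wrist"); cv2.imwrite("pics/w4.png",d["color"]); pickle.dump(d,open("w4.pkl","wb"))
d=eyes.read_camera("scene"); cv2.imwrite("pics/s4.png",d["color"]); pickle.dump(d,open("s4.pkl","wb"))
go([0.5003,0.1537,.158],63.3)
E
```

```text
clock: 4.97
position: [0.4632, -0.2024, 0.0831]
tcp_rot: [-180.0, -0.0, 100.6]
ft_force: [-1.6, -0.2, 4.2]
grip_width: 0.627
clock: 5.63
position: [0.4628, -0.202, 0.157]
tcp_rot: [-179.9, -0.1, 100.6]
ft_force: [-0.7, -0.7, -6.5]
grip_width: 0.63
clock 5.73 tcp [ 0.4627 -0.202   0.1566] rpy [-1.7990e+02 -1.0000e-01  1.0061e+02] w 0.628 F [-0.3 -0.3 -6.3] j [-31.  23. 110.   0.  48. -42.]
shift share [ 1.1422  0.3414 -0.0033] mm [342.7 102.4  -1. ] turn share about tool z 0.4146 rows lin 8.57648871379838 rows turn 5.2112840589337095
```

View pics/w4.png

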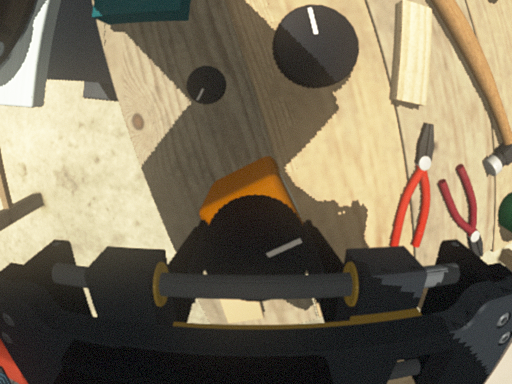

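View pics/s4.png

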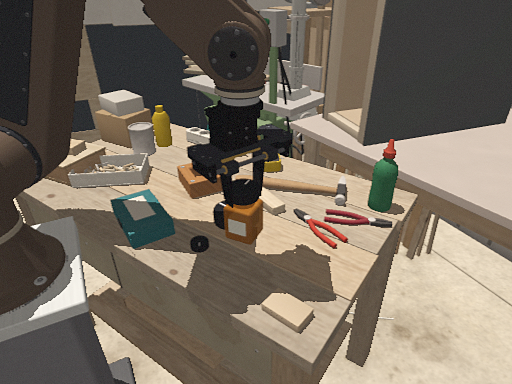

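```bash
python3 -m jog '[[0,[0.03,0.01,-0.02],0.01],[0,[0.1,0.03,-0.04],0.04],[0,[0.2,0.06,-0.05],0.08],[0,[0.31,0.09,-0.05],0.12],[0,[0.42,0.12,-0.05],0.17],[0,[0.53,0.16,-0.05],0.21],[0,[0.63,0.19,-0.05],0.25],[0,[0.7,0.21,-0.05],0.28]]'
python3 - <<'E'
from h import *
go([0.5003,0.1537,.17],63.2)
E
```

```text
clock: 6.4
position: [0.4861, 0.0181, 0.1719]
tcp_rot: [-179.9, -0.0, 75.3]
ft_force: [0.5, -0.6, -5.8]
grip_width: 0.629
clock 6.4 tcp [0.4861 0.0181 0.1719] rpy [-1.7989e+02 -1.0000e-02  7.5280e+01] w 0.629 F [ 0.5 -0.6 -5.8] j [ -6.  20. 111.   0.  49.   9.]
shift share [ 0.4491 -0.0691  0.0064] mm [134.7 -20.7   1.9] turn share about tool z 0.1342 rows lin 3.269132746306111 rows turn 1.6865007775172294
```

```bash
python3 -m jog '[[0,[0.1,-0.015,0],0.03],[0,[0.2,-0.03,0],0.06],[0,[0.29,-0.045,0],0.09],[0,[0.37,-0.057,0],0.11],[0,[0.42,-0.065,0],0.13],[0,[0.44,-0.068,0],0.134],[0,[0.44,-0.068,0],0.134],[0,[0.44,-0.068,0],0.134]]'
python3 - <<'E'
from h import *
from station import eyes
for n in("scene","top","wrist"):
    d=eyes.read_camera(n); cv2.imwrite(f"pics/{n}5.png",d["color"]); pickle.dump(d,open(f"{n}5.pkl","wb"))
go([0.5003,0.1537,.17],63.2)
crop(load("wrist5.pkl")["color"],130,80,370,310,3,"pics/w5c.png")
crop(load("scene5.pkl")["color"],140,110,260,220,6,"pics/s5c.png")
E
```

```text
clock: 7.07
position: [0.4997, 0.1481, 0.1722]
tcp_rot: [-179.9, 0.1, 63.4]
ft_force: [-0.2, 0.0, -6.3]
grip_width: 0.625
clock 7.22 tcp [0.5    0.1476 0.1727] rpy [-1.7998e+02  2.0000e-02  6.3320e+01] w 0.627 F [ 0.6 -0.1 -6. ] j [  9.  23. 107.  -0.  51.  36.]
shift share [ 0.0186 -0.0082  0.0091] mm [ 5.6 -2.5  2.7] turn share about tool z 0.0014 rows lin 0.16023770239754218 rows turn 0.016995799466389648
```

View pics/w5c.png

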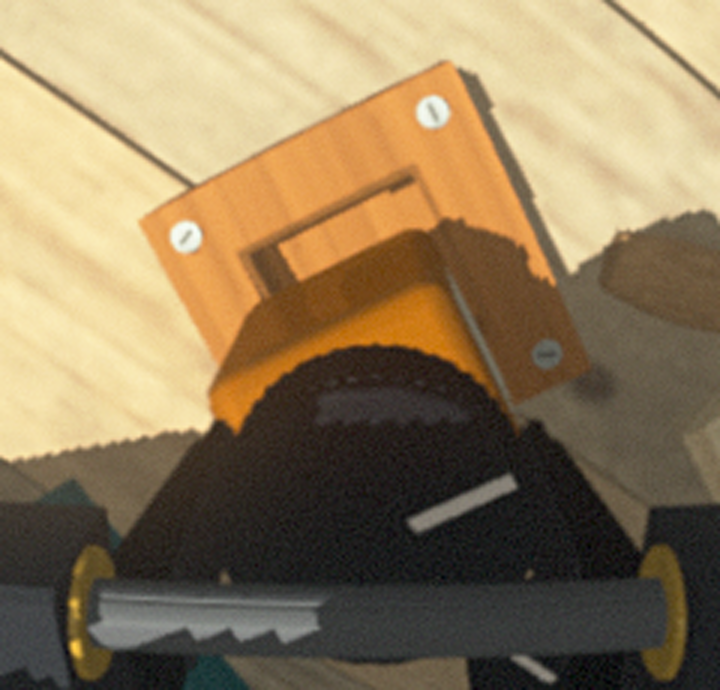

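View pics/s5c.png

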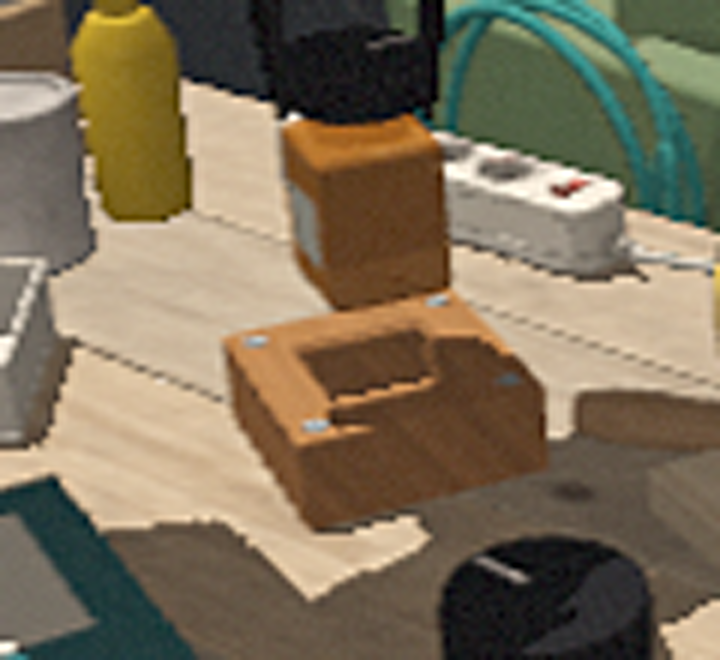

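```bash
python3 - <<'E'
from h import *
d=load("wrist5.pkl"); im=d["color"].astype(int)
P=lambda c: np.array([130,80])+(np.array(c,float)+.5)/3-.5
ang=lambda v:np.degrees(np.arctan2(v[1],v[0]))
sc=plane(d,P([(186,237),(432,112),(547,354)]),.045,True)[:,:2]; print("screws",sc.round(4),"ctr",((sc[0]+sc[2])/2).round(4),ang(sc[1]-sc[0])%90,ang(sc[2]-sc[1])%90)
z0=.1725-.083
roi=np.zeros(im.shape[:2],bool); roi[236:260,264:306]=1
ys,xs=np.nonzero(roi&(im.min(2)>100)); w=plane(d,np.c_[xs,ys],z0+.112,True)[:,:2]
vx,vy,x0,y0=cv2.fitLine(w.astype(np.float32),cv2.DIST_L2,0,1e-4,1e-4).ravel(); print("line",len(xs),np.degrees(np.arctan2(vy,vx)),x0,y0)
for n,p,z in(("right shoulder",[(452,285),(518,425)],z0+.065),("front bottom",[(246,303),(415,234)],z0),("front shoulder",[(225,392),(420,310)],z0+.072)):
    e=plane(d,P(p),z,True)[:,:2]; print(n,e.round(4).tolist(),ang(e[1]-e[0])%90)
e=plane(d,P([(452,285)]),z0+.06,True); print(e)
E
```

```text
screws [[0.4534 0.2006]
 [0.5473 0.2004]
 [0.5472 0.1062]] ctr [0.5003 0.1534] 89.87958141712757 89.948919408893
line 160 -0.14138882 0.5178841 0.14735687
right shoulder [[0.5313, 0.1723], [0.5309, 0.1355]] 89.37306402562366
front bottom [[0.4723, 0.178], [0.526, 0.174]] 85.80523144164883
front shoulder [[0.4769, 0.1746], [0.5232, 0.1722]] 87.03273080354974
[[0.53116211 0.17104046 0.1495    ]]
```

```bash
python3 -m jog '[[0,[0.01,-0.004,0],0],[0,[0.018,-0.008,0.02],0],[0,[0.018,-0.008,0.05],0],[0,[0.018,-0.008,0.08],0],[0,[0.018,-0.008,0.11],0],[0,[0.018,-0.008,0.125],0],[0,[0.018,-0.008,0.125],0],[0,[0.018,-0.008,0.125],0]]'
python3 - <<'E'
from h import *
from station import eyes
for n in("wrist",):
    d=eyes.read_camera(n); cv2.imwrite(f"pics/{n}6.png",d["color"]); pickle.dump(d,open(f"{n}6.pkl","wb"))
go([0.5003,0.1535,.098],63.2)
crop(load("wrist6.pkl")["color"],130,80,370,310,3,"pics/w6c.png")
E
```

```text
clock: 7.88
position: [0.5003, 0.1544, 0.135]
tcp_rot: [-180.0, 0.0, 63.4]
ft_force: [0.1, -0.6, -6.1]
grip_width: 0.626
clock 7.93 tcp [0.5005 0.1545 0.1354] rpy [-180.     -0.     63.36] w 0.625 F [ 0.2  0.8 -5.8] j [ 10.  26. 108.   0.  46.  37.]
shift share [-0.0032  0.001   0.1247] mm [-0.9  0.3 37.4] turn share about tool z 0.0017 rows lin 0.8975369787909353 rows turn 0.021678516443460766
```

View pics/w6c.png

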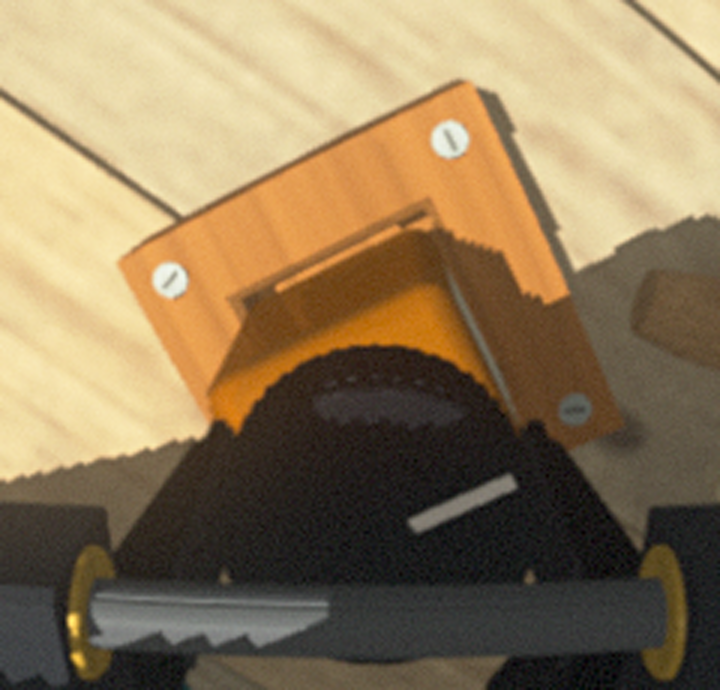

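```bash
python3 -m jog '[[0,[-0.003,0.001,0.01],0],[0,[-0.003,0.001,0.02],0],[0,[-0.003,0.001,0.03],0],[0,[-0.003,0.001,0.04],0],[0,[-0.003,0.001,0.05],0],[0,[-0.003,0.001,0.06],0],[0,[-0.003,0.001,0.07],0],[0,[-0.003,0.001,0.07],0]]'
python3 - <<'E'
from h import *
go([0.5003,0.1535,.098],63.2)
E
```

```text
clock: 8.6
position: [0.5, 0.1535, 0.1138]
tcp_rot: [-180.0, 0.0, 63.4]
ft_force: [-0.4, -0.0, -6.2]
grip_width: 0.627
clock 8.6 tcp [0.5    0.1535 0.1138] rpy [-1.7996e+02  3.0000e-02  6.3360e+01] w 0.627 F [-0.4 -0.  -6.2] j [ 10.  28. 110.   0.  43.  36.]
shift share [0.0005 0.0011 0.0526] mm [ 0.2  0.3 15.8] turn share about tool z 0.0017 rows lin 0.37860752405088094 rows turn 0.021900145916229713
```

```bash
python3 -m jog '[[0,[0,0,0.01],0],[0,[0,0,0.02],0],[0,[0,0,0.03],0],[0,[0,0,0.04],0],[0,[0,0,0.047],0],[0,[0,0,0.051],0],[0,[0,0,0.053],0],[0,[0,0,0.053],0]]'
python3 - <<'E'
from h import *
go([0.5003,0.1535,.098],63.2)
E
```

```text
clock: 9.27
position: [0.5002, 0.1535, 0.0984]
tcp_rot: [-180.0, -0.0, 63.4]
ft_force: [-0.8, 0.9, -5.9]
grip_width: 0.629
clock 9.27 tcp [0.5002 0.1535 0.0984] rpy [-179.99   -0.     63.35] w 0.629 F [-0.8  0.9 -5.9] j [ 10.  29. 110.   0.  41.  36.]
shift share [0.     0.0004 0.0015] mm [0.  0.1 0.4] turn share about tool z 0.0017 rows lin 0.011084710014823447 rows turn 0.021497184023596787
```

```bash
python3 -m jog '[[0,[0,0,0.001],0],[0,[0,0,0.002],0],[0,[0,0,0.003],0],[0,[0,0,0.004],0],[0,[0,0,0.005],0],[0,[0,0,0.005],0],[0,[0,0,0.005],0],[0,[0,0,0.005],0]]'
python3 - <<'E'
from h import *
go([0.5003,0.1535,.098],63.2)
E
```

```text
clock: 9.93
position: [0.5005, 0.1536, 0.0979]
tcp_rot: [179.9, -0.1, 63.4]
ft_force: [-2.4, -0.5, 7.1]
grip_width: 0.624
clock 9.93 tcp [0.5005 0.1536 0.0979] rpy [ 1.7993e+02 -5.0000e-02  6.3360e+01] w 0.624 F [-2.4 -0.5  7.1] j [ 10.  29. 110.   0.  40.  36.]
shift share [-0.0007 -0.0004 -0.0002] mm [-0.2 -0.1 -0.1] turn share about tool z 0.0018 rows lin 0.006156885383552642 rows turn 0.02259758686355154
```

```bash
python3 - <<'E'
from h import *
from station import eyes
d=eyes.read_camera("scene"); pickle.dump(d,open("scene7.pkl","wb"))
crop(d["color"],140,90,260,200,6,"pics/s7c.png")
E
```

```text
(no output)
```

View pics/s7c.png

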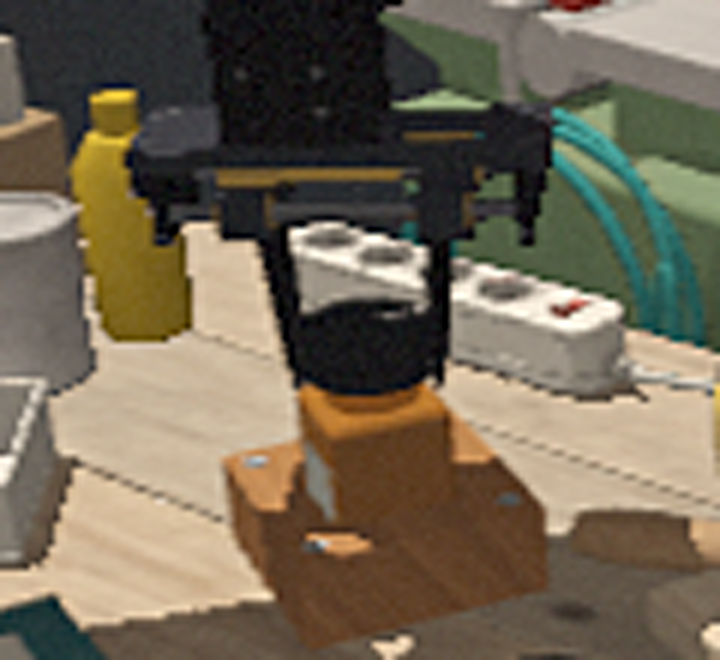

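The jar sits deep in the well, upright, with its label partly sunk (crop (375,450) ≈ image (202,165)). Floor contact agrees with the expected height. Now unscrewing.

```bash
python3 -m jog '[[0,[0,0,0],-0.03],[0,[0,0,0],-0.08],[0,[0,0,-0.001],-0.13],[0,[0,0,-0.001],-0.18],[0,[0,0,-0.002],-0.23],[0,[0,0,-0.002],-0.28],[0,[0,0,-0.003],-0.32],[0,[0,0,-0.003],-0.32]]'
python3 - <<'E'
from h import *
from station import monitor
print(monitor.get_state()["torque"])
go([0.5003,0.1535,.098],135)
E
```

```text
clock: 10.65
position: [0.5011, 0.1537, 0.0987]
tcp_rot: [179.9, -0.0, 92.3]
ft_force: [0.7, 0.6, 3.4]
grip_width: 0.629
[-0.05878936  0.01397767  0.13121459]
clock 10.65 tcp [0.5011 0.1537 0.0987] rpy [ 1.7986e+02 -2.0000e-02  9.2320e+01] w 0.629 F [0.7 0.6 3.4] j [ 10.  29. 110.   0.  41.   8.]
shift share [-0.0004 -0.0025  0.0023] mm [-0.1 -0.8  0.7] turn share about tool z -0.4742 rows lin 0.024668157656078736 rows turn 5.960593302203707
```

```bash
python3 -m jog '[[0,[0,-0.001,0],-0.06],[0,[0,-0.001,-0.001],-0.13],[0,[0,-0.002,-0.001],-0.2],[0,[0,-0.002,-0.002],-0.27],[0,[0,-0.002,-0.002],-0.34],[0,[0,-0.002,-0.003],-0.41],[0,[0,-0.002,-0.003],-0.46],[0,[0,-0.002,-0.003],-0.46]]'
python3 - <<'E'
from h import *
from station import monitor,eyes
print(monitor.get_state()["torque"])
d=eyes.read_camera("wrist"); pickle.dump(d,open("wrist8.pkl","wb")); cv2.imwrite("pics/wrist8.png",d["color"])
go([0.5003,0.1535,.098],135)
E
```

```text
clock: 11.32
position: [0.5002, 0.1536, 0.0994]
tcp_rot: [179.9, 0.1, 133.6]
ft_force: [0.3, -1.0, 5.4]
grip_width: 0.628
[-0.0296884  -0.04587939  0.03114228]
clock 11.37 tcp [0.5002 0.1536 0.0994] rpy [1.7992e+02 6.0000e-02 1.3338e+02] w 0.626 F [ 1.9 -0.1  4.3] j [ 10.  29. 110.  -0.  41. -34.]
shift share [-0.0005  0.0001  0.0046] mm [-0.2  0.   1.4] turn share about tool z -0.018 rows lin 0.033349394677071605 rows turn 0.22583739221600982
```

View pics/wrist8.png

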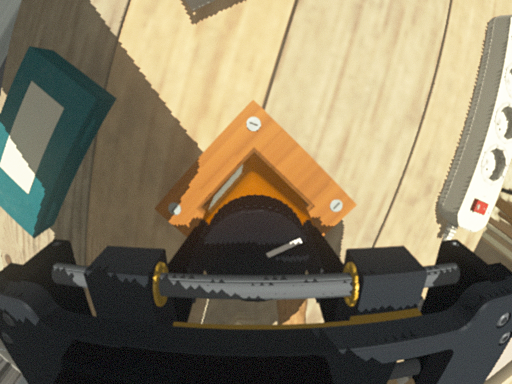

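```bash
python3 -m jog '[[0,[0,0,-0.005],0],[0,[0,0,-0.012],0],[0,[0,0,-0.025],0],[0,[0,0,-0.045],0],[0,[0,0,-0.07],0],[0,[0,0,-0.1],0],[0,[0,0,-0.12],0],[0,[0,0,-0.13],0]]'
python3 -m jog '[[0,[0,0,0],0],[0,[0,0,0],0],[0,[0,0,0],0],[0,[0,0,0],0],[0,[0,0,0],0],[0,[0,0,0],0],[0,[0,0,0],0],[0,[0,0,0],0]]'
python3 - <<'E'
from h import *
from station import monitor,eyes
for n in("wrist","scene","top"):
    d=eyes.read_camera(n); pickle.dump(d,open(n+"9.pkl","wb")); cv2.imwrite(f"pics/{n}9.png",d["color"])
crop(load("scene9.pkl")["color"],140,90,260,200,6,"pics/s9c.png")
go([0.5003,0.1535,.138],135)
E
```

```text
clock: 12.03
position: [0.4999, 0.1536, 0.1392]
tcp_rot: [179.9, 0.0, 133.5]
ft_force: [1.0, -0.0, -0.6]
grip_width: 0.628
clock: 12.7
position: [0.4996, 0.1535, 0.1377]
tcp_rot: [-180.0, -0.0, 133.6]
ft_force: [-0.3, 0.2, -1.0]
grip_width: 0.629
clock 12.85 tcp [0.4996 0.1535 0.1378] rpy [180.    -0.   133.55] w 0.627 F [-0.3  0.5 -1.2] j [ 10.  26. 108.   0.  46. -34.]
shift share [-0.0016  0.0017 -0.0006] mm [-0.5  0.5 -0.2] turn share about tool z -0.0161 rows lin 0.01756248067226509 rows turn 0.2019537747483175
```

View pics/wrist9.png

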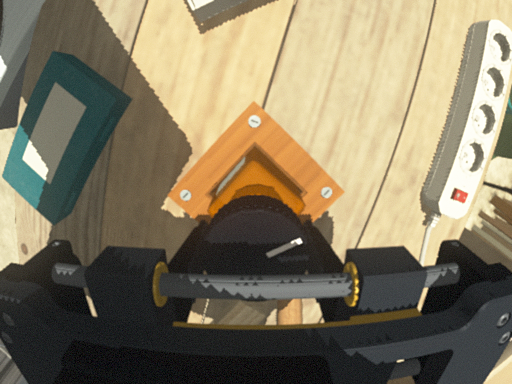

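View pics/s9c.png

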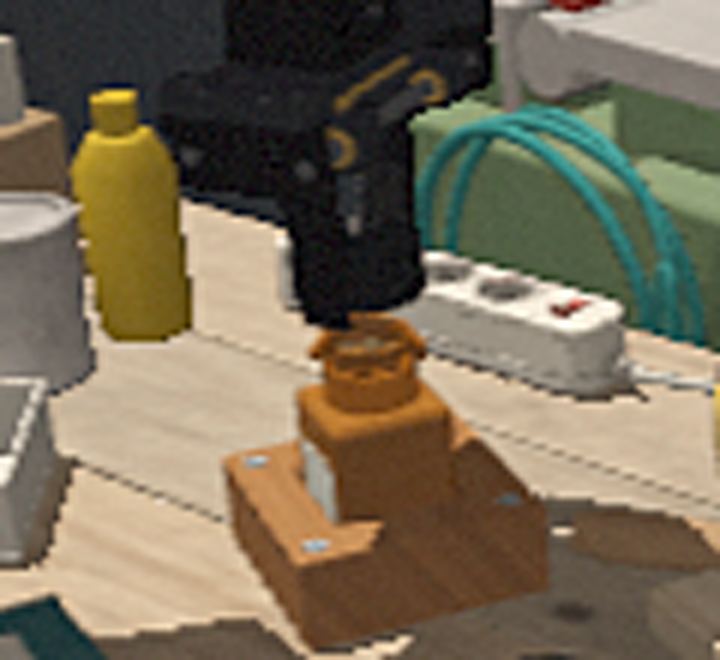

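View pics/top9.png

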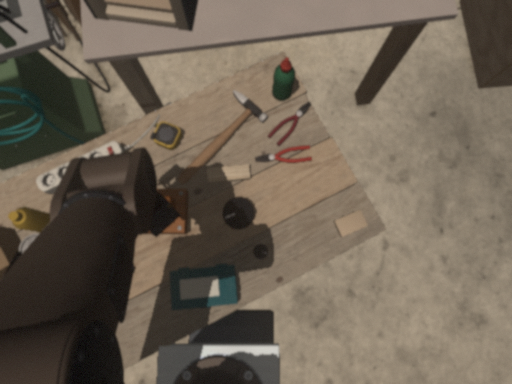

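```bash
python3 -c "
from station import bot
print(bot.sign_off())"
```

```text
the job is handed in; nothing more can be done
None
```

The job is done and handed in at about 12.9 s, well inside the 48 s limit; the hand-in gives no verdict.

- **What I did:** I picked up the amber jar by its tight middle-sized cap. I turned it in the air so its sides matched the well, and lowered it until it touched the well floor. I then unscrewed the cap about 70° anticlockwise in the same grasp and lifted it straight up about 38 mm.
- **Jar in the holder:** It met the floor of the well at a tool height of 97.9 mm, against 98 mm expected. The picture after the lift shows it upright and as deep in the well as before.
- **Cap in the gripper:** By the tool height, its lower edge is about 22 mm above the jar's rim and within about 1 mm of the jar's axis. The tool is vertical to within 0.1°. The wrist force was about 1 N, close to the cap's own weight, so nothing suggests it touches the jar.
- **Bystanders:** The tape measure and both offcuts show no visible shift in the last top view. I judged that by eye, with part of the long offcut near the arm's shadow.

No check failed or disagreed. The largest difference was in the jar's heading: the shoulder edges I read by hand were 2 to 4° away from the cap's white line. I trusted the line, and the jar went in without side force.

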